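Check the spring of the stave rest

TASK

Check the spring of the tilting stave rest on the bench: with the fingertips press down the low round pad on its free corner until the brass pointer stands level with the brass rider on the upright scale, and hold it there, still, for a good second without pushing the pointer on past the rider. Then let go, so that the plate springs all the way back up. Only press: do not lift the plate, do not shift the rider, and leave the mug, oil can, bung and offcut where they stand.

Things in the scene. Friction and masses are not known exactly. Their poses are not given: they have to be found in the camera images.
- gauge: The stave rest, fixed to the bench: dark base board 270 x 250 x 20 mm under a pale tilting plate. Origin on the bench top; own axes: x from the hinge to the free edge, y left, z up; the board spans x -135..135, y -145..105 mm. Dark scale post 20 x 24 mm with white ticks at x = 105, y = -120, top at z = 155 mm. A short stave strapped on the plate reaches z = 126 mm (x -105..25, y -70..10).
- plate_hinge (a point): Middle of the hinge line, which runs along the gauge's y, 100 mm above the bench, at x = -110 mm of the gauge. The plate, 210 x 160 x 16 mm, level at rest, reaches from 10 mm behind it to 200 mm in front of it; its top at rest is 108 mm above the bench.
- pad: Low round dark wood pad to press on, 60 mm diameter, 6 mm thick (it can swivel about its own upright axis), on the plate's free corner on the side away from the scale post; origin at the centre of its underside. At rest it is at x = 55, y = 45 mm of the gauge's axes, 165 mm from the hinge line.
- pad_top (a point): Centre of the pad's top face, the place to press straight down; at rest 114 mm above the bench. Pressing it to the rider takes about 4 to 11 N.
- pointer_tip (a point): Sharp tip of the brass pointer that sticks out of the plate's free edge towards the scale post; it moves with the plate, 215 mm from the hinge line, at rest 100 mm above the bench. It sinks about 1.3 mm for each 1 mm the pad sinks.
- rider_mark (a point): Tip of the brass cone on the rider, facing the pointer tip about 3 mm away sideways. The rider is a brass clip 10 mm tall round the scale post, held by friction; its mark stands 66 to 86 mm above the bench, always below the resting pointer, differently each time. z up.
- plate (a joint): Tilt of the plate, rad: 0 at rest, positive with the pad pressed down (stop at 0.26), negative if lifted. A spring of about 11 Nm/rad, well damped, brings it back to 0 (within 0.01).
- mug: Loose steel mug with a handle, 72 mm diameter, 85 mm tall; origin under its centre.
- oiler: Loose dark steel oil can with a thin upright spout, 66 mm diameter, 125 mm tall; origin under its centre.
- bung: Loose wooden barrel bung, tapered, 56 mm diameter below, 66 mm above, 55 mm tall; origin under its centre.
- offcut: Loose wooden offcut block, 65 x 42 x 50 mm; origin under its centre.

How it is judged:
On the way:
1. fingers press the pad so that the pointer is level with the rider (within 4.5 mm) and stays so for 0.8 s (z of pointer_tip in the frame of rider_mark between -0.0045 and 0.0045 m and contact force between the fingers and pad above 0.5 N), for 0.8 s.
At the end, for the whole second after the job is handed in: after the press the plate is back at rest (tilt within 0.015 rad of 0) (value of joint plate between -0.015 and 0.015 rad); the robot touches nothing.
It fails at once if pointer pushed past the rider, more than 8 mm below its mark (z of pointer_tip in the frame of rider_mark below -0.008 m).
It fails at once if plate lifted above its rest by more than 0.04 rad (value of joint plate below -0.04 rad).
It fails at once if rider shifted more than 3 mm (distance of rider_mark from where it was at the start of the episode above 0.003 m).
It fails at once if mug, oil can, bung or offcut moved or lifted more than 20 mm, or tipped (distance of any of mug, oiler, bung, offcut from where it was at the start of the episode above 0.02 m or angle between any of mug, oiler, bung, offcut's own z axis and vertical above 0.3 rad).
It also fails if it takes over 38 s, if anything falls off the work surface, if the arm or the gripper's body presses on something with over 40 N, if the wrist force passes 120 N, or if a joint passes its speed limit or range.

ROBOT

A 6-joint arm with a two-finger parallel gripper is mounted at the origin on the work surface. World frame = base frame: x ahead of the robot, y to its left, z up, the work surface at z = 0. Lengths are in m, angles in rad, forces in N, time in s.
With the tool pointing down it reaches from about 0.275 to 0.875 m from the base axis. Payload 12.5 kg.
Tool frame: the origin (TCP) lies midway between the tips of the shut fingers; the grasp point (between the pads) lies 19 mm behind it; z points along the fingers, y is the line along which they close (so a half turn about z gives the same grasp; the last joint's range is limited). The gripper opens to 85 mm and grips with 20 to 120 N. Pads are 22 mm wide; open, the fingers measure 114 mm over their backs; the gripper's body (76 mm by 85 mm) begins 54 mm behind the grasp point. The pads swing forward as they close: fully open they stand 13 mm farther back than shut.
Start: joints at [-1.331, 0.351, 1.652, -0, 1.139, -0.085], TCP at [0.176, -0.521, 0.231] pointing down, gripper open.
Joint ranges: [-2.75, 2.75], [-0.79, 2.1], [0.01, 2.65], [-1.57, 4.71], [0.07, 3.14], [-2.87, 2.87]. Speed limits (rad/s): [2.22, 2.22, 2.79, 3.14, 3.14, 3.14].

INTERFACE

Orientations are given as a rotation vector (axis times angle).
In Python, from station import env gives the robot as it stands.
- The arm moves only by the shell command python3 -m crank 'ROWS' [FORCE]. ROWS is JSON, one flat list of numbers, 5 for each row, row after row: the finger opening in cm, from 0 to 8.54, then the shift along the world's x, y, z in cm, then the turn about the world's z in degrees. In form: [jaw, x, y, z, spin, jaw, x, y, z, spin, ...]. A call has 1 to 20 rows; each row is the pose to reach, as a shift and turn from the pose commanded when the call began; what a row does not reach only later rows make up. A row lasts 1/12 s, in which the tool goes at most 41.7 mm and 7.16 degrees, less where a joint would pass 70% of its speed; a pose out of reach is approached as far as the arm can. A call with a gripper value outside its range is refused whole. The fingers move at their own pace and stop on an object; FORCE is the grip in N (left out, the last holds). Time passes only in rows, so rows that repeat a pose let the fingers close. It gives the time, the measured TCP pose, the force, the opening and the grip force at its end, in the units of the state.
- env.get_state(): the state, without advancing time (a new reading comes with each control period).
- env.grab_frame(name): name is "scene" or "side" or "wrist"; returns the picture (400x640x3 uint8, red, green, blue); there is no depth.
- env.camera_model(name): a dict with "vertical_fov" (degrees; the focal length in pixels is half the picture's height over the tangent of half this angle, whatever the lens; pixels are square), "cx", "cy" (the principal point, pixels), "eye" and "attitude" of the camera in the world. Camera axes: x right, y down, z forward; pixel columns grow to the right and rows downward; lengths in m; the calibration is good to about 2 mm. A picture is of the moment at which its call begins: read the wrist's pose just before it. camera_model takes no time and is no camera call; for the wrist camera it gives the pose at the moment of the call.
- env.finish_job(): hands the job in; it is judged then, once.
The state is a dict: "time": time; "q": joint angles; "joint_velocities": joint speeds; "effort": joint torques, N m; "tool_pos": TCP position; "ee_rot": TCP orientation; "ft_force": force on the tool from outside, world axes, zero at the start; "moment": the same for the moment, N m; "grip_width": finger opening in m; "gripper_force": force on a finger pad.
Only numpy, scipy, OpenCV 4.12 (cv2) and the standard library are available. Lean on these libraries where they do the work, as an engineer would, in place of code of your own. Each camera call takes 0.05 s, during which the arm holds its last target. There are 200 camera calls.

## Working session

There is one attempt and no reset: what is moved stays moved. The work goes in short steps, Python scripts to look and compute and a shell command to move; the robot and the scene stay as the last step left them, time stands still between calls to the robot, and variables do not carry over. Pictures are saved under pics/ and viewed, at most 10 in all, crops included, and the job is handed in when it is done.

```bash
mkdir -p pics; cat > h.py <<'E'
from station import env
import numpy as np, cv2
from scipy.spatial.transform import Rotation as R
def cam(n):
    m=env.camera_model(n); A=np.array(m["attitude"],float)
    Rm=A if A.shape==(3,3) else R.from_rotvec(A).as_matrix()
    return 200/np.tan(np.radians(m["vertical_fov"])/2),m["cx"],m["cy"],np.array(m["eye"]),Rm,m
def ray(n,u,v):
    f,cx,cy,e,Rm,m=cam(n); d=Rm@np.array([(u-cx)/f,(v-cy)/f,1]); return e,d/np.linalg.norm(d)
def onz(n,u,v,z):
    e,d=ray(n,u,v); return e+d*(z-e[2])/d[2]
def proj(n,p):
    f,cx,cy,e,Rm,m=cam(n); c=Rm.T@(np.array(p)-e); return np.array([f*c[0]/c[2]+cx,f*c[1]/c[2]+cy])
def two(a,pa,b,pb):
    e1,d1=ray(a,*pa); e2,d2=ray(b,*pb)
    s=np.linalg.lstsq(np.c_[d1,-d2],e2-e1,rcond=None)[0]
    x,y=e1+s[0]*d1,e2+s[1]*d2; return (x+y)/2,np.linalg.norm(x-y)
E
python3 - <<'E'
from h import *
for n in("scene","side"):
    cv2.imwrite(f"pics/{n}.png",env.grab_frame(n)[:,:,::-1]); print(n,env.camera_model(n))
E
```

```text
scene {'vertical_fov': 46.14285959519988, 'cx': 316.2432228632338, 'cy': 197.75375344936032, 'eye': array([ 1.28409915, -0.08397706,  0.80103723]), 'attitude': array([-1.8144396 , -1.61693323,  0.68813261])}
side {'vertical_fov': 46.30248767895641, 'cx': 321.4125157001133, 'cy': 204.309226382371, 'eye': array([0.44188804, 0.5345823 , 0.75664763]), 'attitude': array([-0.20188459,  2.92113257, -1.02845218])}
```

View pics/scene.png

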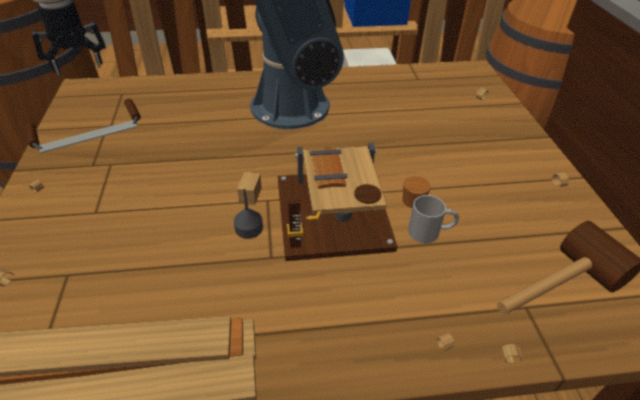

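View pics/side.png

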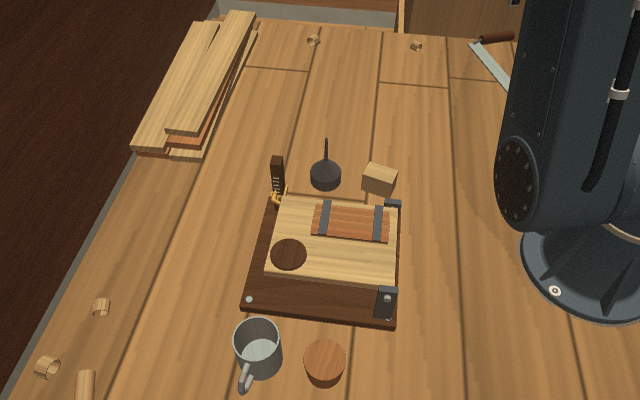

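The scene view shows the pad at about (368,193), the pointer at about (312,216) and the rider at about (295,229). The side view shows the pad at about (289,254) and the rider and pointer at about (280,195). The next step is to measure the pad and zoom in on the brass parts.

```bash
python3 - <<'E'
from h import *
P={}
for n,(u,v) in {"scene":(368,193),"side":(289,254)}.items():
    im=cv2.imread(f"pics/{n}.png"); g=cv2.cvtColor(im,cv2.COLOR_BGR2GRAY)
    m=((g<80)*255).astype(np.uint8); k,l,s,c=cv2.connectedComponentsWithStats(m)
    i=l[v,u]; print(n,s[i],c[i],onz(n,*c[i],.114)); P[n]=c[i]
    e=(l==i).astype(np.uint8)
    ct=max(cv2.findContours(e,0,2)[0],key=len)[:,0]
    w=np.array([onz(n,*p,.114)[:2] for p in ct]); print("size",np.ptp(w,0),"mid",(w.max(0)+w.min(0))/2)
print(two("scene",P["scene"],"side",P["side"]))
a=cv2.imread("pics/scene.png")[180:260,260:340]; b=cv2.imread("pics/side.png")[150:230,250:330]
cv2.imwrite("pics/z1.png",cv2.resize(np.hstack([a,b]),None,fx=5,fy=5,interpolation=2))
E
```

```text
scene [355 185  26  19 395] [367.38227848 193.66835443] [0.55194995 0.12695029 0.114     ]
size [0.05877554 0.05667135] mid [0.55184656 0.12713837]
side [270 239  36  31 896] [287.89174107 254.18415179] [0.54680709 0.13310605 0.114     ]
size [0.05735044 0.0591438 ] mid [0.54686904 0.13236949]
(array([0.54723392, 0.12906192, 0.1088253 ]), np.float64(0.0016700659096312179))
```

View pics/z1.png

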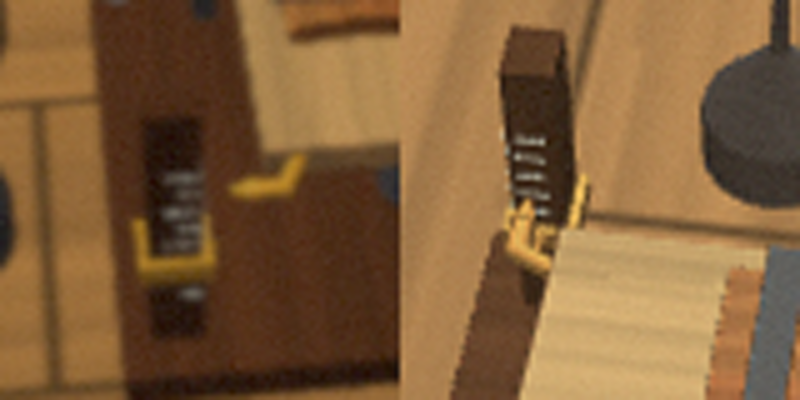

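Pad top is at about (0.549, 0.130, 0.114), and its measured size of 58 mm fits the stated 60 mm. The zoom shows the pointer tip at scene (306,217.5) and the rider clip at (295,230). I'll move above the pad with the jaws shut and look with the wrist camera.

```bash
python3 -m crank '[0,4,6,3,0, 0,8,12,5,0, 0,12,20,5,0, 0,16,28,5,0, 0,20,35,5,0, 0,24,42,5,0, 0,28,49,5,0, 0,32,56,5,0, 0,35,61,5,0, 0,37.3,65.1,5,0, 0,37.3,65.1,5,0, 0,37.3,65.1,5,0, 0,37.3,65.1,5,0, 0,37.3,65.1,5,0, 0,37.3,65.1,5,0, 0,37.3,65.1,5,0, 0,37.3,65.1,5,0, 0,37.3,65.1,5,0, 0,37.3,65.1,5,0, 0,37.3,65.1,5,0]'
python3 - <<'E'
from h import *
print(env.camera_model("wrist"),env.get_state()["ee_rot"],env.get_state()["ft_force"])
cv2.imwrite("pics/w1.png",env.grab_frame("wrist")[:,:,::-1])
E
```

```text
time: 1.77
tool_pos: [0.5488, 0.1317, 0.2804]
ee_rot: [-3.099, -0.512, 0.002]
ft_force: [-0.3, -0.4, -0.8]
grip_width: 0.0002
gripper_force: 0.0
{'vertical_fov': 63.14526980613584, 'cx': 324.4442052825146, 'cy': 200.87193274964605, 'eye': array([0.61946068, 0.15738538, 0.42345453]), 'attitude': array([ 2.35129283, -1.68226914, -0.24960588])} [-3.09935555e+00 -5.12463775e-01  1.81903580e-03] [-0.318321   -0.36654452 -0.78336349]
```

View pics/w1.png

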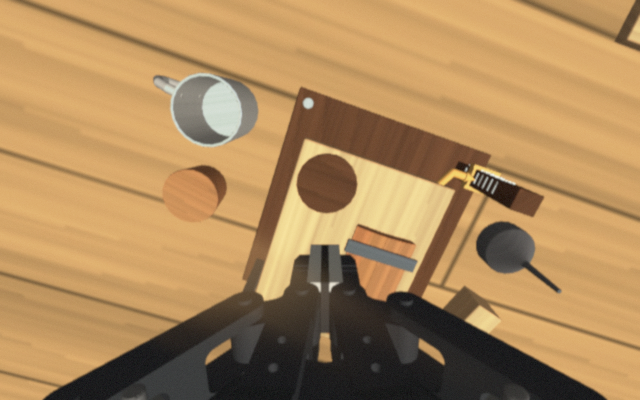

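The wrist view shows the pad at (327,183), the pointer at about (445,180) and the rider clip at about (468,175). I'll check the pad position from here and zoom in on the brass.

```bash
python3 - <<'E'
from h import *
im=cv2.imread("pics/w1.png"); g=cv2.cvtColor(im,cv2.COLOR_BGR2GRAY)
k,l,s,c=cv2.connectedComponentsWithStats(((g<100)*255).astype(np.uint8)); i=l[183,327]
print(s[i],c[i],onz("wrist",*c[i],.114))
tip=onz("scene",305.8,217.5,.1); print("tip scene@.1",tip,"side proj",proj("side",tip),"wrist proj",proj("wrist",tip))
cv2.imwrite("pics/z2.png",cv2.resize(im[150:210,430:510],None,fx=9,fy=9,interpolation=2))
E
```

```text
[ 298  154   58   58 2657] [326.44072262 182.86262702] [0.54789094 0.12949337 0.114     ]
tip scene@.1 [ 0.59616552 -0.01218508  0.1       ] side proj [276.05722091 189.19607412] wrist proj [473.22971994 179.44697944]
```

View pics/z2.png

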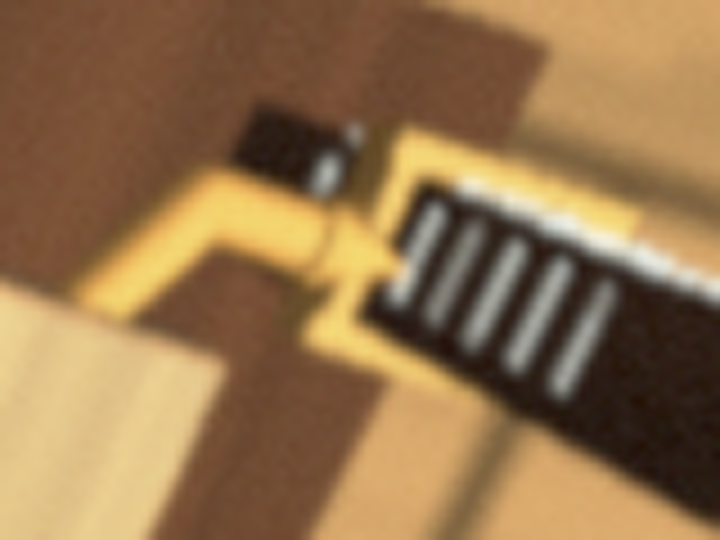

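Pointer tip is at (0.596, -0.012, 0.100). It matches in all three views, and the gauge is nearly aligned with world. Next I'll get the rider height from the clip's front band in the scene view and the clip corner in scene and wrist.

```bash
python3 - <<'E'
from h import *
print("tip",two("scene",(305.8,217.5),"wrist",(475,180)))
print("corner",two("scene",(302.8,231),"wrist",(475,164.4)))
for x in (.609,.611):
  for v in (255,266,278):
    e,d=ray("scene",295.2,180+v/5); print(x,v,e+d*(x-e[0])/d[0])
# brass mask rows in scene near front band
im=cv2.imread("pics/scene.png"); h=cv2.cvtColor(im,cv2.COLOR_BGR2HSV)
for u in (291,293,295,297,299): print(u,[tuple(map(int,h[v,u])) for v in range(228,239)])
E
```

```text
tip (array([ 0.59669951, -0.01281359,  0.101226  ]), np.float64(0.00143546322577262))
corner (array([ 0.6100554 , -0.0199632 ,  0.07426187]), np.float64(0.00016991404069137492))
0.609 255 [ 0.609      -0.03600569  0.07506226]
0.609 266 [ 0.609      -0.03611693  0.068262  ]
0.609 278 [ 0.609      -0.03623947  0.06077064]
0.611 255 [ 0.611      -0.03614781  0.07721298]
0.611 266 [ 0.611      -0.03625872  0.07043287]
0.611 278 [ 0.611      -0.03638089  0.0629637 ]
291 [(7, 166, 46), (11, 143, 48), (14, 175, 51), (19, 191, 96), (19, 197, 149), (19, 193, 148), (18, 186, 119), (18, 196, 100), (18, 198, 80), (15, 190, 59), (7, 143, 48)]
293 [(15, 88, 64), (11, 82, 75), (13, 111, 69), (17, 164, 106), (19, 190, 150), (19, 190, 142), (19, 214, 112), (18, 179, 97), (16, 203, 78), (14, 176, 55), (12, 162, 41)]
295 [(14, 67, 80), (13, 85, 75), (16, 135, 70), (17, 185, 117), (19, 198, 153), (19, 194, 138), (18, 201, 109), (19, 197, 96), (18, 203, 74), (12, 153, 55), (8, 116, 55)]
297 [(11, 62, 90), (14, 73, 80), (13, 126, 79), (18, 190, 113), (19, 196, 143), (19, 193, 132), (18, 188, 110), (18, 194, 96), (18, 198, 72), (16, 98, 65), (18, 47, 93)]
299 [(16, 95, 91), (14, 114, 85), (17, 156, 95), (20, 202, 130), (19, 191, 148), (20, 200, 125), (19, 216, 104), (18, 206, 94), (16, 161, 73), (11, 78, 72), (14, 50, 97)]
```

```bash
python3 - <<'E'
from h import *
for dz in (.16,): print(proj("wrist",[.5965,-.0128+.002,.1+dz]),proj("wrist",[.5965,-.016+.002,.07+dz]))
E
python3 -m crank '[0,-0.1,-0.2,-4,0, 0,-0.1,-0.2,-8,0, 0,-0.1,-0.2,-12,0, 0,-0.1,-0.2,-15,0, 0,-0.1,-0.2,-15.9,0, 0,-0.1,-0.2,-15.9,0, 0,-0.1,-0.2,-15.9,0, 0,-0.1,-0.2,-15.9,0, 0,-0.1,-0.2,-15.9,0]'
python3 - <<'E'
from h import *
im=env.grab_frame("wrist")[:,:,::-1]; cv2.imwrite("pics/w2.png",im)
t=[.5965,-.0128,.1]; u,v=proj("wrist",t).astype(int); print(u,v,proj("wrist",[.5965,-.016,.07]))
x0=min(max(u-60,0),520);y0=max(v-50,0); print(x0,y0)
cv2.imwrite("pics/z3.png",cv2.resize(im[y0:y0+90,x0:x0+120],None,fx=6,fy=6,interpolation=2))
E
```

```text
[599.07152349 244.65681865] [565.38984792 226.37633833]
time: 2.57
tool_pos: [0.5485, 0.1277, 0.1244]
ee_rot: [3.1, 0.508, 0.005]
ft_force: [1.2, -0.0, -0.5]
grip_width: -0.0002
gripper_force: 0.0
593 241 [560.74901395 224.22682797]
520 191
```

View pics/z3.png

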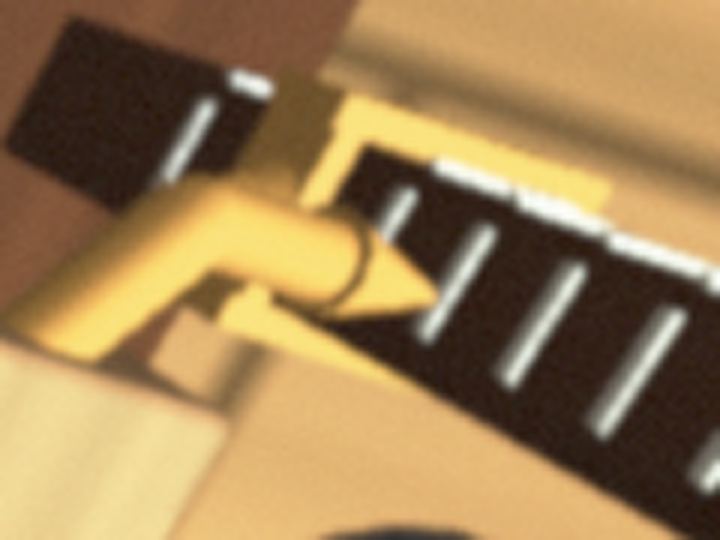

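The crop shows the pointer tip at (592.5,241), exactly where predicted. The clip's top outer corner is at (577.3,206.5) and the bottom of that edge at about (565.8,202.7).

```bash
python3 - <<'E'
from h import *
from scipy.optimize import minimize_scalar
for c in ((577.3,206.5),(565.8,202.7)):
  e,d=ray("wrist",*c)
  for y in (-.0185,-.0205,-.0225): print(c,e+d*(y-e[1])/d[1])
  for u in ((302.8,231),(302.8,233.7)): print("  tri",two("scene",u,"wrist",c))
for z in (.066,.07,.074): print(z,proj("scene",[.6095,-.0205,z+.005]),proj("wrist",[.6095,-.0205,z+.005]),proj("wrist",[.6095,-.0205,z-.005]))
E
```

```text
(577.3, 206.5) [ 0.61054309 -0.0185      0.07144234]
(577.3, 206.5) [ 0.61045082 -0.0205      0.06915954]
(577.3, 206.5) [ 0.61035855 -0.0225      0.06687675]
  tri (array([ 0.60970079, -0.01913709,  0.07232549]), np.float64(0.0027184290860332795))
  tri (array([ 0.61094669, -0.02069073,  0.0679532 ]), np.float64(0.001675955155911426))
(565.8, 202.7) [ 0.61002172 -0.0185      0.061603  ]
(565.8, 202.7) [ 0.60992337 -0.0205      0.05920559]
(565.8, 202.7) [ 0.60982503 -0.0225      0.05680818]
  tri (array([ 0.60787474, -0.01738472,  0.06755105]), np.float64(0.007502447192660165))
  tri (array([ 0.60906351, -0.01895624,  0.0629941 ]), np.float64(0.0031659913756252934))
0.066 [302.56196907 231.90578378] [578.665006  208.7309847] [567.38900759 204.06633871]
0.07 [302.55130732 230.61218787] [583.47356656 210.72018617] [571.77738521 205.88171925]
0.074 [302.5405867 229.3114495] [588.46726454 212.78597516] [576.32696439 207.76378551]
```

The mark comes out at about 66 mm, so the pointer has to sink about 34 mm and the pad about 26 mm. I'll press part way, about 20 mm, and look.

```bash
python3 -m crank '[0,0,0,-0.4,0, 0,0,0,-0.8,0, 0,0,0,-1.2,0, 0,0,0,-1.6,0, 0,0,0,-2,0, 0,0,0,-2.4,0, 0,0,0,-2.8,0, 0,0,0,-2.8,0, 0,0,0,-2.8,0, 0,0,0,-2.8,0]'
python3 - <<'E'
from h import *
print(env.get_state()["tool_pos"],env.get_state()["ft_force"])
im=env.grab_frame("wrist")[:,:,::-1]; cv2.imwrite("pics/w3.png",im)
print(proj("wrist",[.5955,-.0128,.073]),proj("wrist",[.5965,-.016,.066]))
cv2.imwrite("pics/z4.png",cv2.resize(im[180:280,500:640],None,fx=5,fy=5,interpolation=2))
E
```

```text
time: 3.45
tool_pos: [0.5482, 0.1279, 0.0947]
ee_rot: [3.1, 0.508, 0.003]
ft_force: [1.3, -0.3, 7.9]
grip_width: 0.0006
gripper_force: 4.1
[0.54824213 0.12789186 0.09471285] [ 1.32123469 -0.29378806  7.87878582]
[595.80589304 244.80660696] [591.85266673 239.82949256]
```

View pics/z4.png

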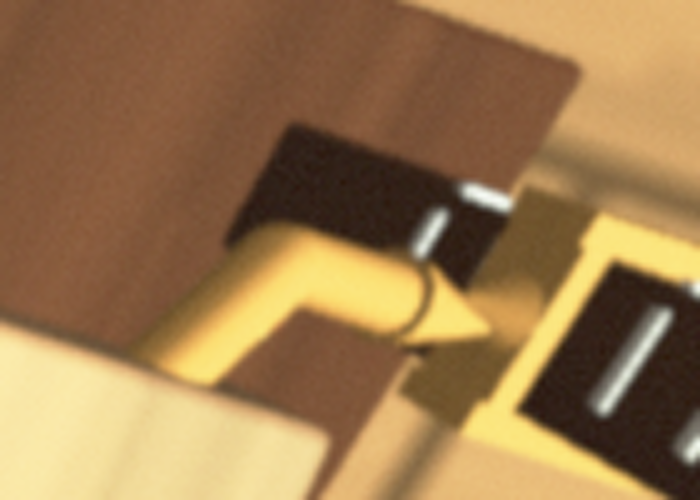

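```bash
python3 - <<'E'
from h import *
def at(u,v,y):
  e,d=ray("wrist",u,v); return (e+d*(y-e[1])/d[1]).round(4)
print("tip",[at(598,245,y) for y in (-.0118,-.0128,-.0138)])
for n,(a,b) in dict(face=(500,307),tf=(597,220),tb=(470,432),bf=(525,185),bb=(404,395)).items(): print(n,[at(500+a/5,180+b/5,y) for y in (-.0188,-.0208,-.0228)])
E
```

```text
tip [array([ 0.5961, -0.0118,  0.0752]), array([ 0.596 , -0.0128,  0.0742]), array([ 0.5958, -0.0138,  0.0732])]
face [array([ 0.5974, -0.0188,  0.0681]), array([ 0.5972, -0.0208,  0.0662]), array([ 0.5969, -0.0228,  0.0642])]
tf [array([ 0.6102, -0.0188,  0.0724]), array([ 0.6101, -0.0208,  0.0705]), array([ 0.61  , -0.0228,  0.0686])]
tb [array([ 0.5837, -0.0188,  0.0733]), array([ 0.5833, -0.0208,  0.0714]), array([ 0.5829, -0.0228,  0.0695])]
bf [array([ 0.6108, -0.0188,  0.0626]), array([ 0.6107, -0.0208,  0.0605]), array([ 0.6106, -0.0228,  0.0585])]
bb [array([ 0.5834, -0.0188,  0.0637]), array([ 0.583 , -0.0208,  0.0616]), array([ 0.5826, -0.0228,  0.0596])]
```

The pointer is at 74 mm and the rider mark at about 66.2 mm, so there are about 8 mm left. I'll press 5.5 mm further, hold, and check.

```bash
python3 -m crank '[0,0,0,-0.2,0, 0,0,0,-0.4,0, 0,0,0,-0.55,0, 0,0,0,-0.55,0, 0,0,0,-0.55,0, 0,0,0,-0.55,0, 0,0,0,-0.55,0, 0,0,0,-0.55,0, 0,0,0,-0.55,0, 0,0,0,-0.55,0]'
python3 - <<'E'
from h import *
im=env.grab_frame("wrist")[:,:,::-1]; cv2.imwrite("pics/w4.png",im)
print(proj("wrist",[.5955,-.0128,.067]),proj("wrist",[.5965,-.016,.066]))
cv2.imwrite("pics/z5.png",cv2.resize(im[180:280,500:640],None,fx=5,fy=5,interpolation=2))
E
```

```text
time: 4.33
tool_pos: [0.5481, 0.1279, 0.0894]
ee_rot: [3.1, 0.508, 0.002]
ft_force: [-0.9, -0.9, 10.8]
grip_width: 0.0001
gripper_force: 5.2
[595.09026446 244.02554907] [599.63987245 243.40524802]
```

View pics/z5.png

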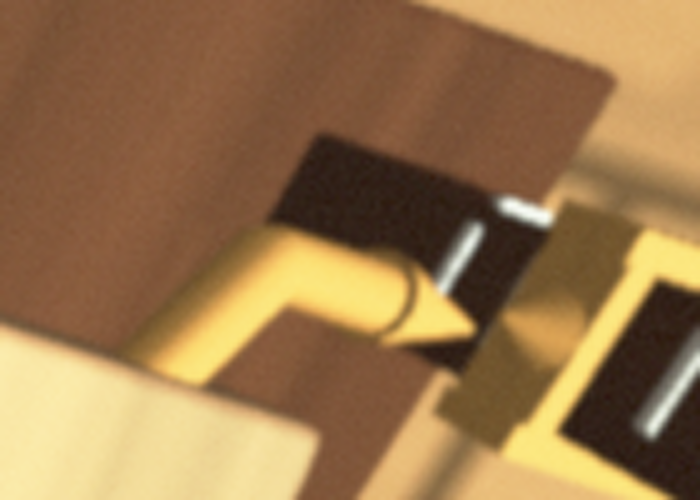

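The crop shows both tips: pointer at (595,245) and rider cone at about (600,243).

```bash
python3 - <<'E'
from h import *
def at(u,v,y):
  e,d=ray("wrist",u,v); return (e+d*(y-e[1])/d[1]).round(4)
for y in(-.0118,-.0128,-.0138): print(at(595,245,y),at(600,243,y-.003))
print("face",[at(500+np.mean((633,505,563,438))/5,180+np.mean((235,448,202,412))/5,y) for y in(-.0188,-.0208,-.0228)])
E
```

```text
[ 0.5952 -0.0118  0.0683] [ 0.5969 -0.0148  0.0672]
[ 0.595  -0.0128  0.0673] [ 0.5968 -0.0158  0.0663]
[ 0.5949 -0.0138  0.0663] [ 0.5967 -0.0168  0.0653]
face [array([ 0.5972, -0.0188,  0.0675]), array([ 0.597 , -0.0208,  0.0656]), array([ 0.5967, -0.0228,  0.0636])]
```

The pointer is only 1 to 1.5 mm above the mark. I'll press 1 mm more, hold for 1.4 s, then check force and release.

```bash
python3 -m crank '[0,0,0,-0.1,0, 0,0,0,-0.1,0, 0,0,0,-0.1,0, 0,0,0,-0.1,0, 0,0,0,-0.1,0, 0,0,0,-0.1,0, 0,0,0,-0.1,0, 0,0,0,-0.1,0, 0,0,0,-0.1,0, 0,0,0,-0.1,0, 0,0,0,-0.1,0, 0,0,0,-0.1,0, 0,0,0,-0.1,0, 0,0,0,-0.1,0, 0,0,0,-0.1,0, 0,0,0,-0.1,0, 0,0,0,-0.1,0, 0,0,0,-0.1,0]'
python3 - <<'E'
from h import *
im=env.grab_frame("wrist")[:,:,::-1]
cv2.imwrite("pics/z6.png",cv2.resize(im[180:280,500:640],None,fx=5,fy=5,interpolation=2))
E
```

```text
time: 5.88
tool_pos: [0.548, 0.1279, 0.0884]
ee_rot: [3.1, 0.508, 0.002]
ft_force: [-1.2, -1.0, 11.6]
grip_width: -0.0004
gripper_force: 5.4
```

View pics/z6.png

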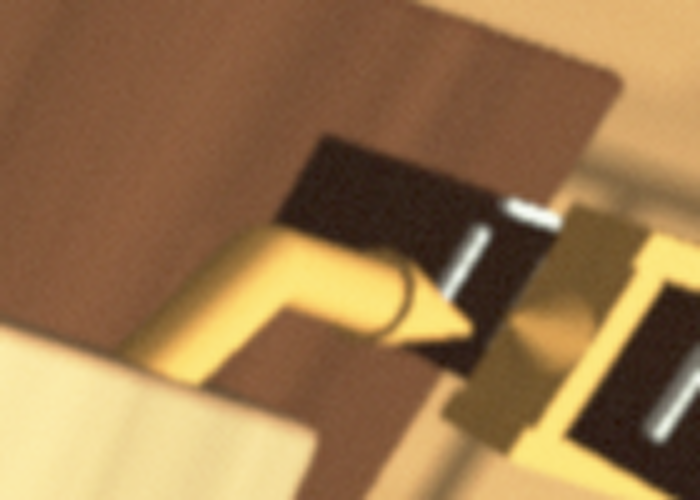

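The pointer tip at (594,245) now stands level with the cone at (602,244), held at a steady 11 N. Now I'll release.

```bash
python3 -m crank '[0,0,0,0.4,0, 0,0,0,0.8,0, 0,0,0,1.2,0, 0,0,0,1.6,0, 0,0,0,2,0, 0,0,0,2.5,0, 0,0,0,3.2,0, 0,0,0,5,0, 0,0,0,8,0, 0,0,0,11,0, 0,0,0,13,0, 0,0,0,13,0, 0,0,0,13,0, 0,0,0,13,0, 0,0,0,13,0, 0,0,0,13,0, 0,0,0,13,0, 0,0,0,13,0, 0,0,0,13,0, 0,0,0,13,0]'
python3 - <<'E'
from h import *
a=cv2.imread("pics/scene.png").astype(int)[170:260,230:470]; b=env.grab_frame("scene")[170:260,230:470,::-1].astype(int)
d=np.abs(a-b).max(2)[:,:90]; print("pointer/rider/oiler region: max diff",d.max(),"n>50",(d>50).sum())
print(env.get_state()["ft_force"]); cv2.imwrite("pics/end.png",b)
E
```

```text
time: 7.6
tool_pos: [0.5475, 0.1278, 0.2176]
ee_rot: [-3.1, -0.508, 0.0]
ft_force: [-0.5, 0.1, 0.3]
grip_width: -0.0001
gripper_force: 0.0
pointer/rider/oiler region: max diff 25 n>50 0
[-0.34511036 -0.00953196 -0.32269598][ WARN:0@0.243] global loadsave.cpp:1063 imwrite_ Unsupported depth image for selected encoder is fallbacked to CV_8U.
```

The pointer, rider and oil can look the same as at the start, and the arm is clear, so I'm handing in.

```bash
python3 -c "
from station import env
print(env.finish_job())"
```

```text
the job is handed in; nothing more can be done
None
```

I pressed the pad until the pointer was level with the rider (within about 1.5 mm by camera), held it there about 1.4 s at roughly 11 N, then released it; the pointer returned to rest, the rider had not moved, and the job is handed in.

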